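# Pack three tea packages into a presentation box

### The arm

A 7-joint arm with a two-finger parallel gripper is mounted at the origin on the work surface. World frame = base frame: x ahead of the robot, y to its left, z up, the work surface at z = 0. Lengths are in mm, angles in rad, forces in N, time in s.
With the tool pointing down it reaches from about 400 to 850 mm from the base axis. Payload 4.4 kg.
Tool frame: the origin (TCP) lies midway between the tips of the shut fingers; the grasp point (between the pads) lies 19 mm behind it; z points along the fingers, y is the line along which they close (so a half turn about z gives the same grasp; the last joint's range is limited). The gripper opens to 94 mm and grips with 3 to 60 N. Pads are 16 mm wide; open, the fingers measure 119 mm over their backs; the gripper's body (75 mm by 177 mm) begins 78 mm behind the grasp point.
Start: joints at [-1.207, 0.628, 0.038, 1.517, -0.027, 0.996, -0.02], TCP at [270.826, 590.907, 205.478] pointing down, gripper open.
Joint ranges: [-3.06, 3.06], [-0.37, 2.12], [-1.25, 1.32], [0.18, 2.47], [-1.1, 4.24], [0.23, 1.98], [-2.94, 2.94]. Speed limits (rad/s): [2.57, 2.57, 3.14, 3.14, 3.14, 3.14, 3.14].

### API

Orientations are given as a unit quaternion [w, x, y, z].
In Python, from rig import * gives the robot as it stands.
- The arm moves only by the shell command python3 -m handwheel 'ROWS' [FORCE]. ROWS is JSON, a list of rows, each a list of 7 numbers: the turn, a rotation vector about the tool's x, y, z in rad, then the shift along the tool's x, y, z in cm, then the opening, from 0 (shut) to 1 (fully open). In form: [[ax, ay, az, tx, ty, tz, jaw], ...]. A call has 1 to 20 rows; each row is the pose to reach, as a shift and turn from the pose commanded when the call began, along the tool's axes at that moment; what a row does not reach only later rows make up. A row lasts 1/12 s, in which the tool goes at most 41.7 mm and 7.16 degrees, less where a joint would pass 70% of its speed; a pose out of reach is approached as far as the arm can. A call with a gripper value outside its range is refused whole. The fingers move at their own pace and stop on an object; FORCE is the grip in N (left out, the last holds). Time passes only in rows, so rows that repeat a pose let the fingers close. It gives the time, the measured TCP pose, the force, the opening and the grip force at its end, in the units of the state.
- read_state(): the state, without advancing time (a new reading comes with each control period).
- camera(name): name is "side" or "top"; returns a dict with "img" (480x640x3 uint8, red, green, blue), "fovy" (degrees; the focal length in pixels is half the picture's height over the tangent of half this angle, whatever the lens; pixels are square), "cx", "cy" (the principal point, pixels), "R" (3x3) and "t" (3): a world point X has camera coordinates R X + t. Camera axes: x right, y down, z forward; pixel columns grow to the right and rows downward; lengths in mm; the calibration is good to about 2 mm. A picture is of the moment at which its call begins. There is no depth.
- sign_off(): hands the job in; it is judged then, once.
The state is a dict: "t": time; "q": joint angles; "qvel": joint speeds; "joint_torque": joint torques, N m; "tool_pos": TCP position; "ee_rot": TCP orientation; "force": force on the tool from outside, world axes, zero at the start; "moment": the same for the moment, N m; "width": finger opening in mm; "grasp_force": force on a finger pad.
Only numpy, scipy, OpenCV 4.12 (cv2) and the standard library are available. Lean on these libraries where they do the work, as an engineer would, in place of code of your own. Each camera call takes 0.05 s, during which the arm holds its last target. There are 200 camera calls.

### The job

Pack the tall cardboard tea carton and the round tea tin into the open wooden box together with the square tin that already stands in it. The box is only just long enough for the three in one row, so move the square tin aside to make room; at the end all three stand upright on the floor of the box. Set things down rather than dropping them, and leave the white tea ware where it stands.

Things in the scene. Friction and masses are not known exactly. Their poses are not given: they have to be found in the camera images.
- box_floor (a point): centre of the inner floor of the open light-wood box, which is fixed to the table. Inside the box is 70 mm along its x and 238 mm along its y, its walls are 8 mm thick (outside 86 x 254 mm), its floor lies 8 mm above the table and its rim 60 mm above the table (52 mm deep inside). x: across the box, y: along it, z: up. The box may be turned by up to about 20 degrees, and stands with its length roughly from the robot's left to its right.
- carton_center (a point): centre (half-way up) of the upright brown cardboard tea carton with a paper band: 62 mm along its x, 104 mm along its y, 115 mm tall (z up); rigid, 0.18 to 0.35 kg; starts standing on the table to the left or right of the box, with its x and y turned up to 46 degrees from the world's. It fits into the box only with its y along the box's y
- canister_center (a point): centre (half-way up) of the upright round metal tea tin: diameter 62 mm, 110 mm tall (z up); rigid, 0.21 to 0.42 kg; starts standing on the table on the other side of the box from the carton
- caddy_center (a point): centre (half-way up) of the square metal tea tin: 62 x 62 mm, 105 mm tall (z up), x and y parallel to its sides; rigid, 0.2 to 0.39 kg; starts standing loose on the floor of the box near its middle, sides within 2 degrees of parallel to the box, too central for the other two to fit beside it
- teapot_center (a point): centre (45 mm up) of a white porcelain teapot with spout and handle, body 96 mm across, 90 mm tall; spout to its +y reaches 78 mm out, handle to its -y 74 mm out; stands loose beyond the box, a bystander
- cup_center (a point): centre (25 mm up) of a white cup, 70 mm across, 50 mm tall; stands loose beyond the box, a bystander
- gaiwan_center (a point): centre (38 mm up) of a white lidded tea bowl, 92 mm across, 77 mm tall; stands loose beyond the box, a bystander
- carton: the cardboard tea carton; origin at the centre of its underside, axes as carton_center
- canister: the round tin; origin at the centre of its underside
- caddy: the square tin; origin at the centre of its underside
There are look-alikes about, which are no part of the job. Leave any orange or red look-alike of the canister alone.

How it is judged (in metres and radians):
At the end, for the whole second after the job is handed in: Carton, round tin and square tin stand in the box: underside within 4 mm of its inner floor, centre within 8 mm of its long centre line and between its end walls, tilt under 0.08 rad, still (under 0.02 m/s) and released; tea ware moved at most 25 mm, nothing dropped (x of carton_center in the frame of box_floor between -0.008 and 0.008 m and y of carton_center in the frame of box_floor between -0.07 and 0.07 m and z of carton_center in the frame of box_floor between 0.0535 and 0.0615 m and angle between each of carton_center, canister_center, caddy_center's own z axis and vertical below 0.08 rad and linear speed of each of carton, canister, caddy below 0.02 m/s and contact force between each of carton, canister, caddy and the fingers below 0.1 N and x of canister_center in the frame of box_floor between -0.008 and 0.008 m and y of canister_center in the frame of box_floor between -0.091 and 0.091 m and z of canister_center in the frame of box_floor between 0.051 and 0.059 m and x of caddy_center in the frame of box_floor between -0.008 and 0.008 m and y of caddy_center in the frame of box_floor between -0.091 and 0.091 m and z of caddy_center in the frame of box_floor between 0.0485 and 0.0565 m); the robot touches nothing.
It fails at once if the carton is dropped (it moves faster than 0.7 m/s while the fingers do not touch it; a fall of about 25 mm) (contact force between carton and the fingers below 0.05 N and linear speed of carton above 0.7 m/s).
It fails at once if the round tin is dropped (it moves faster than 0.7 m/s while the fingers do not touch it; a fall of about 25 mm) (contact force between canister and the fingers below 0.05 N and linear speed of canister above 0.7 m/s).
It fails at once if the square tin is dropped (it moves faster than 0.7 m/s while the fingers do not touch it; a fall of about 25 mm) (contact force between caddy and the fingers below 0.05 N and linear speed of caddy above 0.7 m/s).
It fails at once if a piece of the tea ware (teapot, cup or lidded bowl) is moved more than 25 mm (distance of any of teapot_center, cup_center, gaiwan_center from where it was at the start of the episode above 0.025 m).
It also fails if it takes over 72 s, if anything falls off the work surface, if the arm or the gripper's body presses on something with over 40 N, if the wrist force passes 120 N, or if a joint passes its speed limit or range.

## Working session

There is one attempt and no reset: what is moved stays moved. The work goes in short steps, Python scripts to look and compute and a shell command to move; the robot and the scene stay as the last step left them, time stands still between calls to the robot, and variables do not carry over. Pictures are saved under pics/ and viewed, at most 10 in all, crops included, and the job is handed in when it is done.

```bash
mkdir -p pics; python3 - <<'E'
from rig import *
import cv2
for n in("top","side"):
    c=camera(n); cv2.imwrite(f"pics/{n}0.png",c["img"][:,:,::-1]); print(n,c["fovy"],c["cx"],c["cy"],c["R"],c["t"])
s=read_state();print(s)
E
```

```text
top 57.65731410418813 320.8264335075909 241.62221367821286 [[ 0.01948431 -0.99962134 -0.01943009]
 [-0.99800856 -0.0182794  -0.06037195]
 [ 0.05999392  0.0205677  -0.99798682]] [ -46.21963436  634.36662992 1040.8364632 ]
side 57.32742541089641 321.19351791693975 241.00354160863245 [[ 0.99123228 -0.13134415  0.01439716]
 [-0.05653462 -0.52007554 -0.85224719]
 [ 0.11942529  0.84396099 -0.52294115]] [-628.43930174   77.00373635 1062.01812082]
{'t': 0.1, 'q': array([-1.20677454,  0.629225  ,  0.0384375 ,  1.51823216, -0.02697056,
        0.99629101, -0.0200232 ]), 'qvel': array([-0.00020607, -0.00192884, -0.00075321, -0.00233474,  0.00085911,
        0.00045427,  0.00174768]), 'joint_torque': array([ 2.47397831e-03, -5.50792158e+01,  1.14707373e+00, -1.87116712e+01,
       -5.22715948e-02,  1.93191553e-02,  4.05106903e-05]), 'tool_pos': array([270.59640813, 590.36300563, 204.67596386]), 'ee_rot': array([-1.57776266e-04,  2.13260544e-01,  9.76995020e-01, -8.03545194e-04]), 'force': array([-0.29197604, -0.50421433,  0.20331267]), 'moment': array([-0.03158656,  0.02117732, -0.00044671]), 'grasp_force': 0.0, 'width': 93.94922672075789}
```

View pics/top0.png

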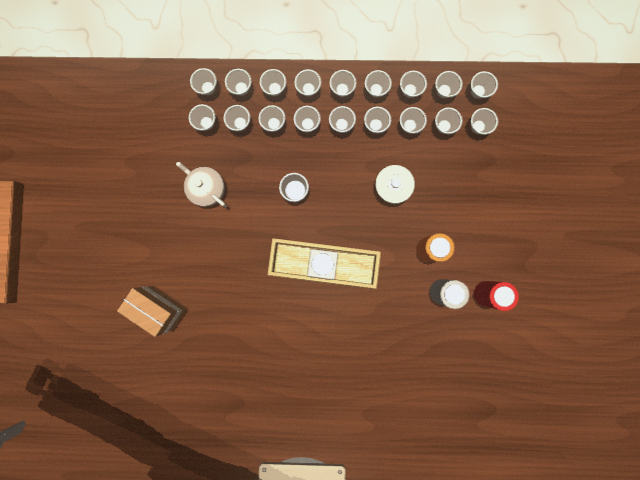

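View pics/side0.png

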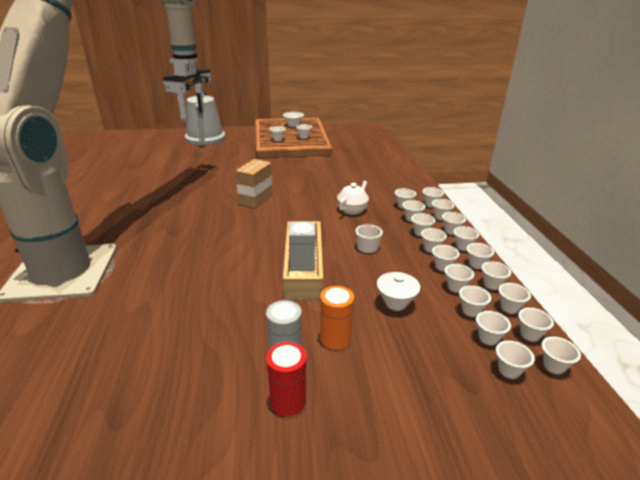

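Top view: box at (324,263) with the square tin at (323,263), and the carton at (145,311). Three things could be the round tin: grey at (455,294), orange at (440,247) and red at (504,296). Grey metal fits, since orange and red are excluded. I'll confirm with an enlarged crop.

```bash
python3 - <<'E'
import cv2,numpy as np
t=cv2.imread("pics/top0.png");s=cv2.imread("pics/side0.png")
def z(i,u,v,w,h,k):
    r=cv2.resize(i[v:v+h,u:u+w],None,fx=k,fy=k,interpolation=cv2.INTER_CUBIC)
    for a in range(0,w,10): cv2.line(r,(a*k,0),(a*k,6 if (u+a)%50 else 14),(0,255,0),1)
    for a in range(0,h,10): cv2.line(r,(0,a*k),(6 if (v+a)%50 else 14,a*k),(0,255,0),1)
    return r
o=np.zeros((600,800,3),np.uint8)
a=z(t,260,230,130,60,6);o[:360,:780]=a
b=z(t,110,280,80,60,4);o[360:600,:320]=b
c=z(t,420,270,60,60,4);o[360:600,320:560]=c
d=z(s,250,290,60,60,4);o[360:600,560:800]=d
cv2.imwrite("pics/crop1.png",o)
E
```

```text
(no output)
```

View pics/crop1.png

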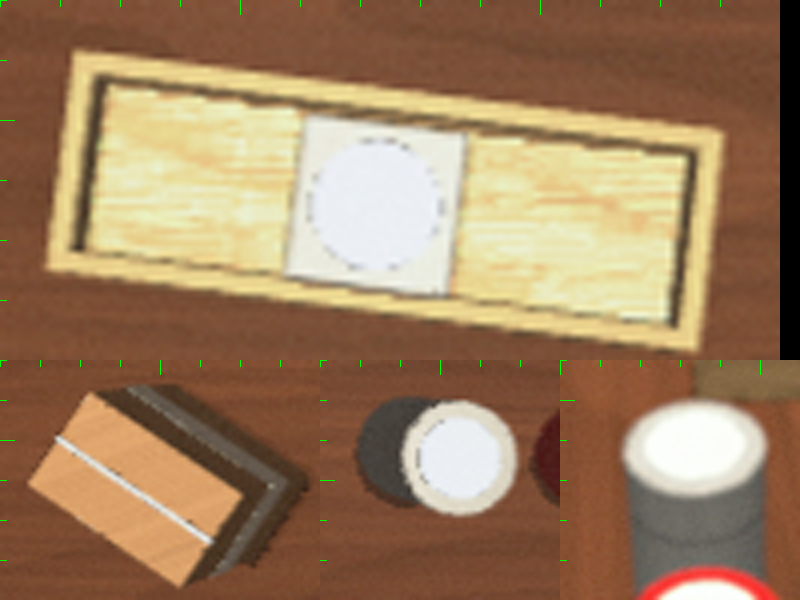

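The crop confirms the grey metal canister: its top circle is at (454.6,294.4) in the top view and (283.8,312) in the side view. The red and orange tins stay where they are. Now I compute poses.

```bash
cat > h.py <<'E'
from rig import *
import numpy as np, cv2
from scipy.spatial.transform import Rotation as Rn
def ray(c,p,z):
    f=240/np.tan(np.radians(c["fovy"]/2)); R=np.array(c["R"]);t=np.array(c["t"])
    d=R.T@np.array([(p[0]-c["cx"])/f,(p[1]-c["cy"])/f,1]); o=-R.T@t
    return (o+d*(z-o[2])/d[2])
def proj(c,X):
    f=240/np.tan(np.radians(c["fovy"]/2)); q=np.array(c["R"])@X+np.array(c["t"]); return np.array([c["cx"]+f*q[0]/q[2],c["cy"]+f*q[1]/q[2]])
def st():
    s=read_state(); q=s["ee_rot"]; R=Rn.from_quat([q[1],q[2],q[3],q[0]]); return s,np.array(s["tool_pos"]),R
def go(X,ydir):
    "delta in tool axes to put TCP at X pointing down with tool y along ydir (deg, mod 180)"
    s,p,R=st(); z=np.array([0,0,-1.]);a=np.radians(ydir);y=np.array([np.cos(a),np.sin(a),0])
    for sg in(1,-1):
        T=Rn.from_matrix(np.c_[np.cross(sg*y,z),sg*y,z]); rv=(R.inv()*T).as_rotvec()
        print("turn",rv.round(3),"shift cm",(R.inv().apply(np.array(X)-p)/10).round(2),"q7",s["q"][6].round(2))
E
python3 - <<'E'
from h import *
T=camera("top");S=camera("side")
def P(l,k,u,v,z): return np.array([ray(T,((x+.5)/k-.5+u,(y+.5)/k-.5+v),z) for x,y in l])
def show(n,A):
    d=np.diff(np.r_[A,A[:1]],axis=0); print(n,A.mean(0).round(1),np.linalg.norm(d,axis=1).round(1),np.degrees(np.arctan2(d[:,1],d[:,0])).round(1))
show("box",P([(75,50),(722,130),(697,350),(47,270)],6,260,230,60))
show("caddy",P([(305,113),(468,132),(448,297),(286,276)],6,260,230,113))
show("carton",P([(93,32),(243,135),(182,227),(28,125)],4,110,280,115))
c=P([(139,98)],4,420,270,110);print("can",c,proj(S,c[0]))
print(ray(S,(283.4,311.6),110))
E
```

```text
box [583.3 -42.5  60. ] [253.6  85.5 253.5  86.2] [-96.  174.2  84.2  -5.8]
caddy [580.9 -40.5 113. ] [60.5 61.  60.  60.3] [-95.6 174.1  83.8  -5.4]
carton [466.7 351.2 115. ] [101.8  59.9 103.1  61.9] [-122.5  148.    58.6  -33.2]
can [[ 519.76934781 -330.98010273  110.        ]] [283.17545999 311.27537906]
[ 520.1169975  -331.90787016  110.        ]
```

```bash
python3 -c "
from h import *
go([581,-40.5,170],-5.9)"
```

```text
turn [-1.000e-03  1.000e-03  1.244e+00] shift cm [-54.51 -44.43   3.54] q7 -0.02
turn [-1.000e-03 -1.000e-03 -1.898e+00] shift cm [-54.51 -44.43   3.54] q7 -0.02
```

```bash
python3 -m handwheel '[[0,0,0.1,-2,-1.6,0,1],[0,0,0.2,-5,-4,0,1],[0,0,0.3,-9,-7,0,1],[0,0,0.4,-12,-10,0.2,1],[0,0,0.5,-16,-13,0.5,1],[0,0,0.6,-20,-16,0.8,1],[0,0,0.7,-24,-19.5,1.1,1],[0,0,0.8,-28,-23,1.5,1],[0,0,0.88,-32,-26,2,1],[0,0,0.95,-36,-29,2.3,1],[0,0,1.0,-40,-32.6,2.6,1],[0,0,1.06,-44,-36,3,1],[0,0,1.12,-48,-39,3.2,1],[0,0,1.18,-51,-41.6,3.4,1],[0,0,1.22,-53,-43.2,3.5,1],[0,0,1.244,-54,-44,3.5,1],[0,0,1.244,-54.5,-44.4,3.5,1],[0,0,1.244,-54.5,-44.4,3.5,1],[0,0,1.244,-54.5,-44.4,3.5,1]]' 25; python3 -c "
from h import *
go([581,-40.5,70],-5.7)"
```

```text
t: 1.78
tool_pos: [582.5, -46.0, 170.3]
ee_rot: [0.002, 0.745, 0.667, -0.001]
force: [0.4, 0.1, 0.3]
width: 94.5
grasp_force: 0.0
turn [ 0.002  0.003 -0.011] shift cm [ 0.56 -0.22 10.03] q7 0.18
turn [ 5.000e-03 -3.000e-03  3.131e+00] shift cm [ 0.56 -0.22 10.03] q7 0.18
```

```bash
python3 -m handwheel '[[0,0,0,0,0,1,1],[0,0,0,0,0,2,1],[0,0,0,0,0,3,1],[0,0,0,0,0,4,1],[0,0,0,0,0,4.5,1],[0,0,0,0,0,4.5,1],[0,0,0,0,0,4.5,1]]'; python3 -c "
from h import *
go([581,-40.5,70],-5.7)"
```

```text
t: 2.37
tool_pos: [580.9, -39.3, 125.0]
ee_rot: [-0.0, 0.742, 0.67, -0.0]
force: [-0.2, 0.7, -0.5]
width: 94.0
grasp_force: 0.0
turn [-0.001  0.    -0.003] shift cm [-0.12  0.02  5.5 ] q7 0.2
turn [0.000e+00 1.000e-03 3.139e+00] shift cm [-0.12  0.02  5.5 ] q7 0.2
```

```bash
python3 -m handwheel '[[0,0,0,-0.1,0,1.5,1],[0,0,0,-0.1,0,3,1],[0,0,0,-0.1,0,4.5,1],[0,0,0,-0.1,0,5.5,1],[0,0,0,-0.1,0,5.5,1],[0,0,0,-0.1,0,5.5,0.8],[0,0,0,-0.1,0,5.5,0.65],[0,0,0,-0.1,0,5.5,0.5],[0,0,0,-0.1,0,5.5,0.5],[0,0,0,-0.1,0,5.5,0.5],[0,0,0,-0.1,0,5.5,0.5],[0,0,0,-0.1,0,5.5,0.5]]' 25; python3 -c "
from h import *
b=np.radians(84.1);e=np.array([np.cos(b),np.sin(b)]);
print(np.array([583.3,-42.5])+-20.5*e)
X=np.array([583.3,-42.5])+-20.5*e
go([*X,74],-5.9)"
```

```text
t: 3.37
tool_pos: [580.8, -40.7, 70.9]
ee_rot: [-0.0, 0.743, 0.67, -0.0]
force: [-3.1, 1.0, 4.8]
width: 61.9
grasp_force: 25.0
[581.192753   -62.89140775]
turn [-0. -0. -0.] shift cm [-2.2   0.27 -0.31] q7 0.23
turn [-0.000e+00  1.000e-03  3.142e+00] shift cm [-2.2   0.27 -0.31] q7 0.23
```

```bash
python3 -m handwheel '[[0,0,0,0,0,-0.3,0.5],[0,0,0,0,0,-0.6,0.5],[0,0,0,-0.3,0.05,-0.6,0.5],[0,0,0,-0.8,0.1,-0.6,0.5],[0,0,0,-1.3,0.15,-0.6,0.5],[0,0,0,-1.8,0.2,-0.6,0.5],[0,0,0,-2.2,0.2,-0.6,0.5],[0,0,0,-2.2,0.2,-0.6,0.5],[0,0,0,-2.2,0.2,-0.4,0.5],[0,0,0,-2.2,0.2,-0.2,0.5],[0,0,0,-2.2,0.2,-0.05,0.5],[0,0,0,-2.2,0.2,0.05,0.5],[0,0,0,-2.2,0.2,0.05,0.5]]' 25
python3 -c "
from h import *
c=camera('top');cv2.imwrite('pics/t1.png',c['img'][:,:,::-1])
b=np.radians(84.1);e=np.array([np.cos(b),np.sin(b)]);
X=np.array([583.3,-42.5])+-20.5*e
go([*X,70],-5.9)"
```

```text
t: 4.45
tool_pos: [580.7, -62.4, 70.9]
ee_rot: [-0.0, 0.742, 0.67, 0.0]
force: [-2.9, 0.6, 7.7]
width: 61.6
grasp_force: 25.0
turn [-0.    -0.001  0.   ] shift cm [-0.04  0.05  0.09] q7 0.27
turn [ 1.000e-03 -0.000e+00 -3.141e+00] shift cm [-0.04  0.05  0.09] q7 0.27
```

```bash
python3 -m handwheel '[[0,0,0,0,0,0,0.7],[0,0,0,0,0,0,0.85],[0,0,0,0,0,0,1],[0,0,0,0,0,0,1],[0,0,0,0,0,0,1],[0,0,0,0,0,-2,1],[0,0,0,0,0,-4,1],[0,0,0,0,0,-7,1],[0,0,0,0,0,-10,1],[0,0,0,0,0,-12,1],[0,0,0,0,0,-12,1]]' 25
python3 -c "
from h import *
c=camera('top')
go([466.7,351.2,160],-32.4)"
```

```text
t: 5.42
tool_pos: [583.8, -63.6, 194.3]
ee_rot: [0.003, 0.743, 0.67, 0.003]
force: [0.9, 0.6, 0.5]
width: 94.2
grasp_force: 0.0
turn [ 0.004 -0.001  0.463] shift cm [ 40.02 -15.78   3.14] q7 0.2
turn [ 2.000e-03  6.000e-03 -2.679e+00] shift cm [ 40.02 -15.78   3.14] q7 0.2
```

```bash
python3 -m handwheel '[[0,0,0.03,2,-0.8,0,1],[0,0,0.06,5,-2,0,1],[0,0,0.1,8.5,-3.4,0,1],[0,0,0.14,12,-4.8,0,1],[0,0,0.18,15.5,-6.2,0,1],[0,0,0.22,19,-7.6,0,1],[0,0,0.26,22.5,-9,0,1],[0,0,0.3,26,-10.4,0.5,1],[0,0,0.34,29.5,-11.7,1,1],[0,0,0.38,33,-13.1,1.5,1],[0,0,0.42,36,-14.3,2,1],[0,0,0.45,38.5,-15.2,2.5,1],[0,0,0.463,39.6,-15.6,3,1],[0,0,0.463,40,-15.8,3,1],[0,0,0.463,40,-15.8,3,1],[0,0,0.463,40,-15.8,3,1],[0,0,0.463,40,-15.8,3,1],[0,0,0.463,40,-15.8,3,1],[0,0,0.463,40,-15.8,3,1]]' 
python3 -c "
from h import *
c=camera('top');cv2.imwrite('pics/t2.png',c['img'][210:360,100:420,::-1].repeat(2,0).repeat(2,1))
go([466.7,351.2,61],-32.4)"
```

```text
t: 7.05
tool_pos: [465.5, 350.1, 160.3]
ee_rot: [0.0, 0.877, 0.481, 0.0]
force: [-0.3, -0.6, 0.5]
width: 93.8
grasp_force: 0.0
turn [ 0.    -0.    -0.002] shift cm [0.14 0.06 9.93] q7 -0.89
turn [-1.000e-03 -0.000e+00  3.139e+00] shift cm [0.14 0.06 9.93] q7 -0.89
```

View pics/t2.png

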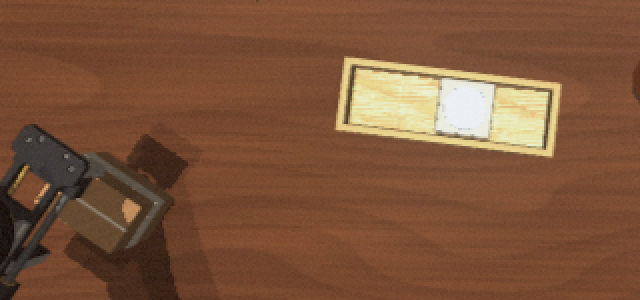

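The square tin now stands right of centre in the box, at crop (465,109). The gripper is lined up over the carton, so I descend and grip it.

```bash
python3 -m handwheel '[[0,0,0,0.1,0.05,2,1],[0,0,0,0.1,0.05,4,1],[0,0,0,0.1,0.05,6,1],[0,0,0,0.1,0.05,8,1],[0,0,0,0.1,0.05,9,1],[0,0,0,0.1,0.05,9.9,1],[0,0,0,0.1,0.05,9.9,1],[0,0,0,0.1,0.05,9.9,0.8],[0,0,0,0.1,0.05,9.9,0.65],[0,0,0,0.1,0.05,9.9,0.5],[0,0,0,0.1,0.05,9.9,0.5],[0,0,0,0.1,0.05,9.9,0.5],[0,0,0,0.1,0.05,9.9,0.5],[0,0,0,0.1,0.05,9.9,0.5]]' 25
python3 -c "
from h import *
go([466.7,351.2,155],-32.4)"
```

```text
t: 8.27
tool_pos: [466.0, 352.1, 61.5]
ee_rot: [-0.0, 0.876, 0.482, 0.0]
force: [-0.7, 0.3, 4.6]
width: 62.1
grasp_force: 25.0
turn [ 0.    -0.001 -0.   ] shift cm [-0.03  0.11 -9.35] q7 -0.81
turn [-1.000e-03 -0.000e+00  3.141e+00] shift cm [-0.03  0.11 -9.35] q7 -0.81
```

```bash
python3 -m handwheel '[[0,0,0,0,0,-0.5,0.5],[0,0,0,0,0,-1.5,0.5],[0,0,0,0,0,-3,0.5],[0,0,0,0,0,-5,0.5],[0,0,0,0,0,-7,0.5],[0,0,0,0,0,-9,0.5],[0,0,0,0,0,-10,0.5],[0,0,0,0,0,-10.5,0.5],[0,0,0,0,0,-10.5,0.5]]' 25
python3 -c "
from h import *
T=camera('top');im=T['img'][225:300,255:390].astype(int)
m=((im.min(2)>150)&(im.max(2)-im.min(2)<45)).astype(np.uint8)
n,l,s,ce=cv2.connectedComponentsWithStats(m);k=1+s[1:,4].argmax();print(s[k])
r=cv2.minAreaRect(np.argwhere(l==k)[:,::-1].astype(np.float32));print(r)
b=np.radians(84.1);e=np.array([np.cos(b),np.sin(b)]);x=np.array([e[1],-e[0]]);C=np.array([583.3,-42.5])
for p in (r[0],ce[k]):
  X=ray(T,np.array(p)+[255,225],113)[:2]-C;print(X@x,X@e)
X=C+65.3*e;print(X);go([*X,166],-5.9)"
```

```text
t: 9.02
tool_pos: [466.1, 352.1, 166.9]
ee_rot: [-0.0, 0.876, 0.482, 0.001]
force: [-0.5, -0.7, -2.5]
width: 61.9
grasp_force: 25.0
[ 54  24  47  30 787]
((77.0538558959961, 38.56922912597656), (47.38126754760742, 27.163606643676758), 7.125016689300537)
0.13128425412016587 -19.461152920989047
0.2056442954225704 -19.171641605173296
[590.01235265  22.45409396]
turn [-0.     0.    -0.463] shift cm [-2.113e+01  2.817e+01 -2.000e-02] q7 -0.89
turn [0.    0.    2.679] shift cm [-2.113e+01  2.817e+01 -2.000e-02] q7 -0.89
```

```bash
python3 -m handwheel '[[0,0,-0.01,-0.4,0.5,-0.3,0.5],[0,0,-0.03,-1.2,1.6,-0.8,0.5],[0,0,-0.06,-2.6,3.5,-1.2,0.5],[0,0,-0.1,-4.4,5.9,-1.6,0.5],[0,0,-0.14,-6.4,8.5,-1.6,0.5],[0,0,-0.18,-8.4,11.2,-1.6,0.5],[0,0,-0.23,-10.5,14,-1.6,0.5],[0,0,-0.28,-12.6,16.8,-1.6,0.5],[0,0,-0.32,-14.7,19.6,-1.6,0.5],[0,0,-0.36,-16.6,22.1,-1.6,0.5],[0,0,-0.4,-18.3,24.4,-1.6,0.5],[0,0,-0.43,-19.7,26.3,-1.6,0.5],[0,0,-0.45,-20.6,27.5,-1.6,0.5],[0,0,-0.463,-21,28,-1.6,0.5],[0,0,-0.463,-21.1,28.2,-1.6,0.5],[0,0,-0.463,-21.1,28.2,-1.6,0.5],[0,0,-0.463,-21.1,28.2,-1.6,0.5],[0,0,-0.463,-21.1,28.2,-1.6,0.5]]' 25
python3 -c "
from h import *
S=camera('side');cv2.imwrite('pics/s3.png',cv2.resize(S['img'][100:320,220:420,::-1],None,fx=2.7,fy=2.7,interpolation=cv2.INTER_CUBIC))
go([590,22.5,125],-5.9)"
```

```text
t: 10.57
tool_pos: [590.1, 24.4, 181.7]
ee_rot: [-0.001, 0.742, 0.671, -0.0]
force: [-0.2, -0.3, -2.1]
width: 61.8
grasp_force: 25.0
turn [-0.001 -0.001  0.002] shift cm [-0.17 -0.    5.68] q7 0.06
turn [ 1.00e-03 -1.00e-03 -3.14e+00] shift cm [-0.17 -0.    5.68] q7 0.06
```

View pics/s3.png

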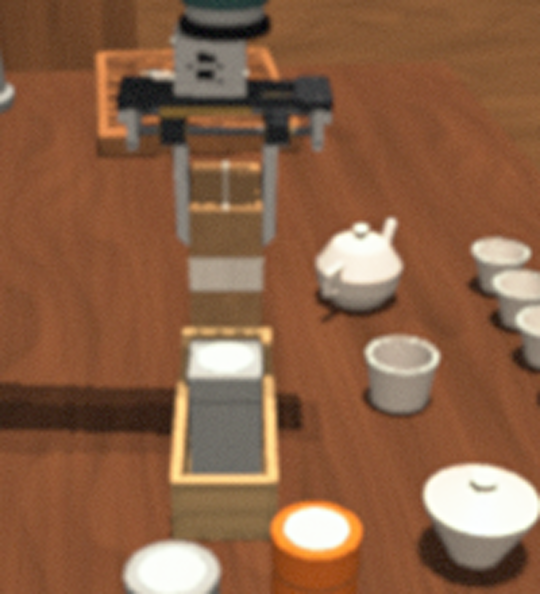

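The side view shows the carton held upright above the far half of the box, with the square tin at crop (226,360). I lower it in stages.

```bash
python3 -m handwheel '[[0,0,0,-0.1,0,0,0.5],[0,0,0,-0.15,0,0,0.5],[0,0,0,-0.15,0,0.3,0.5],[0,0,0,-0.15,0,0.6,0.5],[0,0,0,-0.15,0,0.9,0.5],[0,0,0,-0.15,0,1.2,0.5],[0,0,0,-0.15,0,1.2,0.5]]' 25
python3 -c "
from h import *
go([590,22.5,125],-5.9)"
```

```text
t: 11.2
tool_pos: [589.9, 21.0, 169.1]
ee_rot: [-0.0, 0.743, 0.67, -0.001]
force: [0.6, 0.2, -2.7]
width: 61.7
grasp_force: 25.0
turn [-0.002  0.    -0.   ] shift cm [ 0.15 -0.    4.41] q7 0.07
turn [0.000e+00 2.000e-03 3.142e+00] shift cm [ 0.15 -0.    4.41] q7 0.07
```

```bash
python3 -m handwheel '[[0,0,0,0.08,0,0,0.5],[0,0,0,0.15,0,0.2,0.5],[0,0,0,0.15,0,0.8,0.5],[0,0,0,0.15,0,1.6,0.5],[0,0,0,0.15,0,2.4,0.5],[0,0,0,0.15,0,3.2,0.5],[0,0,0,0.15,0,3.9,0.5],[0,0,0,0.15,0,4.4,0.5],[0,0,0,0.15,0,4.4,0.5],[0,0,0,0.15,0,4.4,0.5]]' 25
python3 -c "
from h import *
S=camera('top');cv2.imwrite('pics/t4.png',cv2.resize(S['img'][200:310,240:400,::-1],None,fx=5,fy=5,interpolation=cv2.INTER_CUBIC))
go([590,22.5,69.7],-5.9)"
```

```text
t: 12.03
tool_pos: [590.5, 22.4, 125.6]
ee_rot: [-0.0, 0.743, 0.67, -0.0]
force: [-0.6, -1.0, -2.1]
width: 61.9
grasp_force: 25.0
turn [ 0.  0. -0.] shift cm [ 0.   -0.09  5.63] q7 0.09
turn [ 0.    -0.     3.141] shift cm [ 0.   -0.09  5.63] q7 0.09
```

View pics/t4.png

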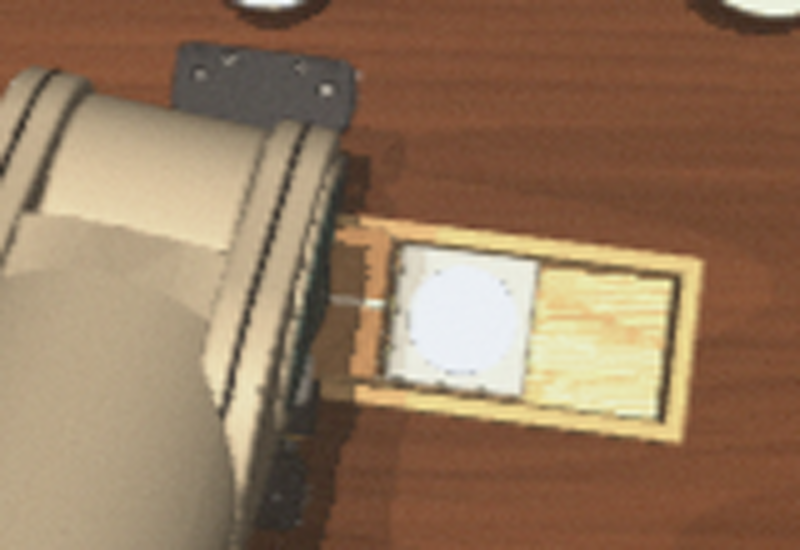

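The carton's edge at crop (388,300) clears the square tin at (395–540, 240–395), and it is aligned with the box. I insert it slowly.

```bash
python3 -m handwheel '[[0,0,0,0,-0.08,0.2,0.5],[0,0,0,0,-0.08,0.5,0.5],[0,0,0,0,-0.08,0.8,0.5],[0,0,0,0,-0.08,1.1,0.5],[0,0,0,0,-0.08,1.4,0.5],[0,0,0,0,-0.08,1.4,0.5]]' 25
python3 -c "
from h import *
go([590,22.5,69.7],-5.9)"
```

```text
t: 12.58
tool_pos: [589.4, 22.6, 111.2]
ee_rot: [-0.0, 0.743, 0.67, -0.0]
force: [-0.6, 0.2, -2.8]
width: 62.0
grasp_force: 25.0
turn [-0.001  0.    -0.   ] shift cm [-0.    0.07  4.15] q7 0.1
turn [0.000e+00 2.000e-03 3.142e+00] shift cm [-0.    0.07  4.15] q7 0.1
```

Underside at about 50 mm, below the rim, with no contact force. I continue to the floor.

```bash
python3 -m handwheel '[[0,0,0,0,0.03,0.5,0.5],[0,0,0,0,0.03,1.1,0.5],[0,0,0,0,0.03,1.8,0.5],[0,0,0,0,0.03,2.5,0.5],[0,0,0,0,0.03,3.1,0.5],[0,0,0,0,0.03,3.5,0.5],[0,0,0,0,0.03,3.8,0.5],[0,0,0,0,0.03,4,0.5],[0,0,0,0,0.03,4.15,0.5],[0,0,0,0,0.03,4.2,0.5],[0,0,0,0,0.03,4.2,0.5]]' 25
python3 -c "
from h import *
go([590,22.5,69.7],-5.9)"
```

```text
t: 13.5
tool_pos: [590.2, 22.5, 70.0]
ee_rot: [0.0, 0.743, 0.67, 0.0]
force: [-0.3, -0.1, -2.8]
width: 62.0
grasp_force: 25.0
turn [ 0. -0. -0.] shift cm [-0.01 -0.02  0.03] q7 0.12
turn [-0.    -0.     3.142] shift cm [-0.01 -0.02  0.03] q7 0.12
```

```bash
python3 -m handwheel '[[0,0,0,0,0,0.05,0.5],[0,0,0,0,0,0.1,0.5],[0,0,0,0,0,0.1,0.5],[0,0,0,0,0,0.1,0.5]]' 25
python3 -m handwheel '[[0,0,0,0,0,0,0.7],[0,0,0,0,0,0,0.85],[0,0,0,0,0,0,1],[0,0,0,0,0,0,1],[0,0,0,0,0,0,1],[0,0,0,0,0,-2,1],[0,0,0,0,0,-4,1],[0,0,0,0,0,-7,1],[0,0,0,0,0,-10,1],[0,0,0,0,0,-12,1],[0,0,0,0,0,-12,1],[0,0,0,0,0,-12,1]]' 25
python3 -c "
from h import *
go([519.9,-331.3,170],-15)"
```

```text
t: 13.83
tool_pos: [590.4, 22.5, 69.5]
ee_rot: [0.0, 0.743, 0.67, 0.0]
force: [-0.7, -0.1, 3.9]
width: 61.7
grasp_force: 25.0
t: 14.83
tool_pos: [590.8, 22.6, 189.9]
ee_rot: [0.001, 0.743, 0.67, 0.001]
force: [0.7, 0.3, -1.5]
width: 94.2
grasp_force: 0.0
turn [ 0.002 -0.001  0.159] shift cm [-35.94  -3.43   1.96] q7 0.06
turn [ 1.000e-03  3.000e-03 -2.983e+00] shift cm [-35.94  -3.43   1.96] q7 0.06
```

```bash
python3 -m handwheel '[[0,0,0.01,-1.5,-0.1,0,1],[0,0,0.02,-4.5,-0.4,0,1],[0,0,0.04,-8,-0.8,0,1],[0,0,0.06,-12,-1.1,0,1],[0,0,0.08,-16,-1.5,0,1],[0,0,0.1,-20,-1.9,0,1],[0,0,0.12,-24,-2.3,0,1],[0,0,0.13,-28,-2.7,0.5,1],[0,0,0.14,-31.5,-3,1,1],[0,0,0.15,-34,-3.2,1.5,1],[0,0,0.16,-35.4,-3.4,2,1],[0,0,0.16,-35.9,-3.4,2,1],[0,0,0.16,-35.9,-3.4,2,1],[0,0,0.16,-35.9,-3.4,2,1],[0,0,0.16,-35.9,-3.4,2,1],[0,0,0.16,-35.9,-3.4,2,1],[0,0,0.16,-35.9,-3.4,2,1]]' 
python3 -c "
from h import *
S=camera('top')['img'][220:320,255:515,::-1];cv2.imwrite('pics/t5.png',cv2.resize(S,None,fx=3,fy=3,interpolation=cv2.INTER_CUBIC))
go([519.9,-331.3,61],-15)"
```

```text
t: 16.25
tool_pos: [520.3, -329.5, 169.2]
ee_rot: [-0.0, 0.793, 0.609, 0.0]
force: [0.3, 0.8, 0.1]
width: 94.2
grasp_force: 0.0
turn [ 0.    -0.     0.001] shift cm [-1.500e-01  1.000e-02  1.082e+01] q7 0.53
turn [ 1.000e-03  1.000e-03 -3.141e+00] shift cm [-1.500e-01  1.000e-02  1.082e+01] q7 0.53
```

View pics/t5.png

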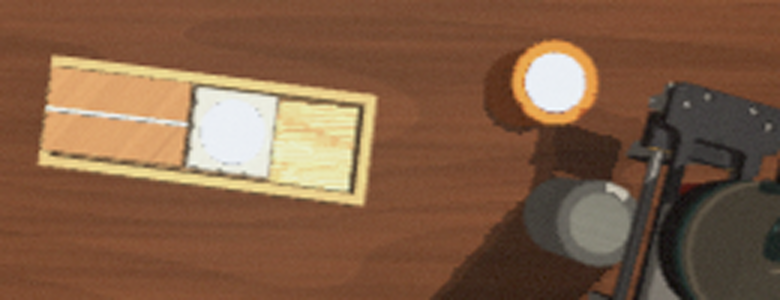

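The carton (crop 45–190) and square tin (190–278) stand in the box, and the right end is free. The grey tin at (595,225) and the orange one at (555,82) haven't moved. I grip the grey tin.

```bash
python3 -m handwheel '[[0,0,0,-0.15,0,2,1],[0,0,0,-0.15,0,4,1],[0,0,0,-0.15,0,6,1],[0,0,0,-0.15,0,8,1],[0,0,0,-0.15,0,10,1],[0,0,0,-0.15,0,10.8,1],[0,0,0,-0.15,0,10.8,1],[0,0,0,-0.15,0,10.8,1],[0,0,0,-0.15,0,10.8,0.8],[0,0,0,-0.15,0,10.8,0.65],[0,0,0,-0.15,0,10.8,0.5],[0,0,0,-0.15,0,10.8,0.5],[0,0,0,-0.15,0,10.8,0.5],[0,0,0,-0.15,0,10.8,0.5],[0,0,0,-0.15,0,10.8,0.5]]' 30
python3 -m handwheel '[[0,0,0,0,0,-0.5,0.5],[0,0,0,0,0,-1.5,0.5],[0,0,0,0,0,-3,0.5],[0,0,0,0,0,-5,0.5],[0,0,0,0,0,-7,0.5],[0,0,0,0,0,-9,0.5],[0,0,0,0,0,-11,0.5],[0,0,0,0,0,-12,0.5],[0,0,0,0,0,-12,0.5],[0,0,0,0,0,-12,0.5]]' 30
python3 -c "
from h import *
b=np.radians(84.1);e=np.array([np.cos(b),np.sin(b)]);C=np.array([583.3,-42.5])
X=C-85.3*e;print(X);go([*X,180],-5.9)
T=camera('top')
im=T['img'];f=lambda t:im[tuple(np.round(proj(T,np.array([*(C+t*e),60])))[::-1].astype(int))]
g=cv2.cvtColor(im,6).astype(np.float32);ts=np.arange(-130,-30,4)
print([ (t,*im[int(round(q[1])),int(round(q[0]))]) for t in ts for q in [proj(T,np.array([*(C+t*e),113]))]])
"
```

```text
t: 17.55
tool_pos: [519.2, -332.6, 61.4]
ee_rot: [0.0, 0.794, 0.608, 0.0]
force: [-1.5, 0.9, 3.4]
width: 61.5
grasp_force: 30.0
t: 18.38
tool_pos: [518.9, -332.3, 180.9]
ee_rot: [-0.0, 0.794, 0.608, 0.0]
force: [0.0, -0.4, -4.4]
width: 61.5
grasp_force: 30.0
[ 574.53179661 -127.3481503 ]
turn [ 0.   -0.   -0.16] shift cm [21.24  0.05  0.09] q7 0.52
turn [-0.    -0.     2.982] shift cm [21.24  0.05  0.09] q7 0.52
[(np.int64(-130), np.uint8(122), np.uint8(77), np.uint8(52)), (np.int64(-126), np.uint8(122), np.uint8(76), np.uint8(51)), (np.int64(-122), np.uint8(187), np.uint8(155), np.uint8(103)), (np.int64(-118), np.uint8(233), np.uint8(215), np.uint8(144)), (np.int64(-114), np.uint8(214), np.uint8(189), np.uint8(126)), (np.int64(-110), np.uint8(116), np.uint8(95), np.uint8(66)), (np.int64(-106), np.uint8(232), np.uint8(199), np.uint8(137)), (np.int64(-102), np.uint8(234), np.uint8(219), np.uint8(156)), (np.int64(-98), np.uint8(232), np.uint8(208), np.uint8(143)), (np.int64(-94), np.uint8(232), np.uint8(200), np.uint8(135)), (np.int64(-90), np.uint8(233), np.uint8(211), np.uint8(147)),
[... 168 characters left out ...]
), np.uint8(175)), (np.int64(-74), np.uint8(234), np.uint8(231), np.uint8(178)), (np.int64(-70), np.uint8(234), np.uint8(220), np.uint8(156)), (np.int64(-66), np.uint8(235), np.uint8(225), np.uint8(167)), (np.int64(-62), np.uint8(233), np.uint8(222), np.uint8(162)), (np.int64(-58), np.uint8(234), np.uint8(221), np.uint8(159)), (np.int64(-54), np.uint8(235), np.uint8(222), np.uint8(160)), (np.int64(-50), np.uint8(197), np.uint8(183), np.uint8(147)), (np.int64(-46), np.uint8(235), np.uint8(235), np.uint8(224)), (np.int64(-42), np.uint8(235), np.uint8(239), np.uint8(244)), (np.int64(-38), np.uint8(236), np.uint8(239), np.uint8(244)), (np.int64(-34), np.uint8(235), np.uint8(239), np.uint8(243))]
```

```bash
python3 -m handwheel '[[0,0,0,0.4,0,-0.2,0.5],[0,0,-0.02,1.2,0,-0.4,0.5],[0,0,-0.04,2.8,0,-0.5,0.5],[0,0,-0.06,5,0,-0.5,0.5],[0,0,-0.08,7.5,0,-0.5,0.5],[0,0,-0.1,10,0,-0.5,0.5],[0,0,-0.12,12.5,0,-0.5,0.5],[0,0,-0.14,15,0,-0.5,0.5],[0,0,-0.15,17.2,0,-0.5,0.5],[0,0,-0.16,19,0,-0.5,0.5],[0,0,-0.16,20.3,0,-0.5,0.5],[0,0,-0.16,21,0,-0.5,0.5],[0,0,-0.16,21.2,0.05,-0.5,0.5],[0,0,-0.16,21.2,0.05,-0.5,0.5],[0,0,-0.16,21.2,0.05,-0.5,0.5],[0,0,-0.16,21.2,0.05,-0.5,0.5],[0,0,-0.16,21.2,0.05,-0.5,0.5],[0,0,-0.16,21.2,0.05,-0.5,0.5]]' 30
python3 -c "
from h import *
go([574.5,-127.8,120],-5.9)
S=camera('side');cv2.imwrite('pics/s6.png',cv2.resize(S['img'][100:320,220:420,::-1],None,fx=2.7,fy=2.7,interpolation=cv2.INTER_CUBIC))"
```

```text
t: 19.93
tool_pos: [574.4, -129.0, 186.0]
ee_rot: [0.0, 0.743, 0.669, -0.0]
force: [-0.7, 0.1, -3.6]
width: 61.7
grasp_force: 30.0
turn [-0.     0.    -0.002] shift cm [0.12 0.   6.6 ] q7 0.31
turn [1.00e-03 0.00e+00 3.14e+00] shift cm [0.12 0.   6.6 ] q7 0.31
```

View pics/s6.png

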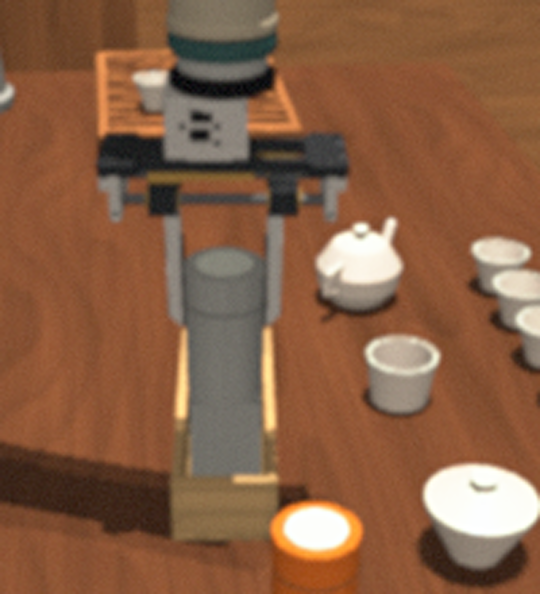

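The round tin is upright and centred over the near end of the box, at crop (225,330). I lower it in stages.

```bash
python3 -m handwheel '[[0,0,0,0.05,0,0,0.5],[0,0,0,0.1,0,0.3,0.5],[0,0,0,0.1,0,0.7,0.5],[0,0,0,0.1,0,1.1,0.5],[0,0,0,0.1,0,1.5,0.5],[0,0,0,0.1,0,1.8,0.5],[0,0,0,0.1,0,1.8,0.5],[0,0,0,0.1,0,1.8,0.5]]' 30
python3 -c "
from h import *
go([574.5,-127.8,112],-5.9)"
```

```text
t: 20.65
tool_pos: [574.6, -126.9, 167.6]
ee_rot: [-0.0, 0.743, 0.67, -0.0]
force: [-0.8, 0.7, -3.7]
width: 61.6
grasp_force: 30.0
turn [-0.001  0.    -0.   ] shift cm [-0.09  0.    5.56] q7 0.32
turn [0.000e+00 1.000e-03 3.142e+00] shift cm [-0.09  0.    5.56] q7 0.32
```

```bash
python3 -m handwheel '[[0,0,0,-0.05,0,0.3,0.5],[0,0,0,-0.1,0,0.9,0.5],[0,0,0,-0.1,0,1.7,0.5],[0,0,0,-0.1,0,2.5,0.5],[0,0,0,-0.1,0,3.3,0.5],[0,0,0,-0.1,0,4,0.5],[0,0,0,-0.1,0,4.5,0.5],[0,0,0,-0.1,0,4.8,0.5],[0,0,0,-0.1,0,5.1,0.5],[0,0,0,-0.1,0,5.4,0.5],[0,0,0,-0.1,0,5.6,0.5],[0,0,0,-0.1,0,5.6,0.5]]' 30
python3 -c "
from h import *
go([574.5,-127.8,69.5],-5.9)"
```

```text
t: 21.65
tool_pos: [574.5, -127.9, 111.7]
ee_rot: [-0.0, 0.743, 0.67, -0.0]
force: [-0.1, -0.2, -3.0]
width: 61.4
grasp_force: 30.0
turn [-0. -0. -0.] shift cm [ 0.01 -0.    4.22] q7 0.35
turn [-0.000e+00  1.000e-03  3.142e+00] shift cm [ 0.01 -0.    4.22] q7 0.35
```

Below the rim and free of contact, so I go on to the floor.

```bash
python3 -m handwheel '[[0,0,0,0,0,0.5,0.5],[0,0,0,0,0,1.1,0.5],[0,0,0,0,0,1.8,0.5],[0,0,0,0,0,2.5,0.5],[0,0,0,0,0,3.1,0.5],[0,0,0,0,0,3.5,0.5],[0,0,0,0,0,3.8,0.5],[0,0,0,0,0,4.05,0.5],[0,0,0,0,0,4.2,0.5],[0,0,0,0,0,4.27,0.5],[0,0,0,0,0,4.3,0.5],[0,0,0,0,0,4.3,0.5]]' 30
```

```text
t: 22.65
tool_pos: [574.6, -128.0, 69.4]
ee_rot: [0.0, 0.743, 0.67, 0.0]
force: [-1.3, 1.2, 0.3]
width: 61.7
grasp_force: 30.0
```

Touching the floor: the force went from −3 to +0.3 and z is 69.4, as expected. I release, rise and check.

```bash
python3 -m handwheel '[[0,0,0,0,0,0.05,0.5],[0,0,0,0,0,0.05,0.7],[0,0,0,0,0,0.05,0.85],[0,0,0,0,0,0.05,1],[0,0,0,0,0,0,1],[0,0,0,0,0,0,1],[0,0,0,0,0,-2,1],[0,0,0,0,0,-4,1],[0,0,0,0,0,-7,1],[0,0,0,0,0,-10,1],[0,0,0,0,0,-13,1],[0,0,0,-3,-1,-14,1],[0,0,0,-7,-3,-14,1],[0,0,0,-11,-5,-14,1],[0,0,0,-15,-7,-14,1],[0,0,0,-18,-8,-14,1],[0,0,0,-18,-8,-14,1],[0,0,0,-18,-8,-14,1]]' 30
python3 -c "
from h import *
A=cv2.resize(camera('top')['img'][170:300,190:420,::-1],None,fx=3,fy=3,interpolation=2)[:390]
B=cv2.resize(camera('side')['img'][190:300,220:440,::-1],None,fx=1.9,fy=1.9,interpolation=2)
o=np.zeros((600,690,3),np.uint8);o[:390]=A;o[390:599,:418]=B;cv2.imwrite('pics/f7.png',o)"
```

```text
t: 24.15
tool_pos: [474.8, -301.8, 209.3]
ee_rot: [0.0, 0.745, 0.667, -0.0]
force: [1.5, 0.3, -0.2]
width: 94.1
grasp_force: 0.0
```

View pics/f7.png

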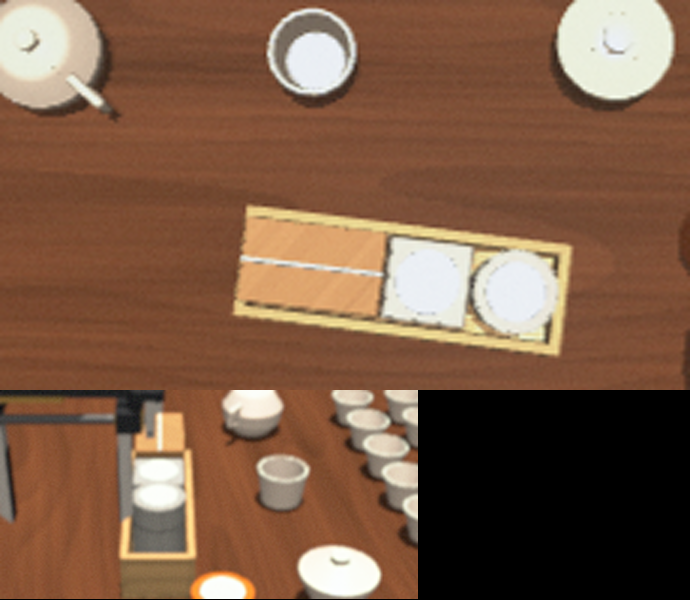

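Both views show all three upright in the box: carton at crop (310,270), square tin at (427,283) and round tin at (515,293). The tea ware is in place and the gripper is clear.

```bash
python3 -c "
from rig import *
print(sign_off())"
```

```text
the job is handed in; nothing more can be done
None
```

I handed the job in at about 24 s: the carton, square tin and round tin stand upright in one row in the box, the tea ware looks unmoved in the last pictures, and no verdict was shown.

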